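# Drift the shelf board into line and bolt it down

## Robot

A 7-joint arm with a two-finger parallel gripper is mounted at the origin on the work surface. World frame = base frame: x ahead of the robot, y to its left, z up, the work surface at z = 0. Lengths are in m, angles in rad, forces in N, time in s.
With the tool pointing down it reaches from about 0.375 to 0.925 m from the base axis. Payload 3.1 kg.
Tool frame: the origin (TCP) lies at the very end of the fingers, on their centre line; the grasp point (between the pads) lies 19 mm behind it; z points along the fingers, y is the line along which they close (so a half turn about z gives the same grasp; the last joint's range is limited). The gripper opens to 85 mm and grips with 20 to 120 N. Pads are 22 mm wide; open, the fingers measure 114 mm over their backs; the gripper's body (76 mm by 85 mm) begins 54 mm behind the grasp point. The pads swing forward as they close: fully open they stand 13 mm farther back than shut.
Start: joints at [1.135, 0.383, 0.044, 1.598, -0.018, 1.161, -0.05], TCP at [0.215, -0.613, 0.231] pointing down, gripper open.
Joint ranges: [-2.61, 2.61], [-0.41, 2.15], [-1.48, 1.57], [0, 2.5], [-1.57, 4.71], [0.05, 1.97], [-2.85, 2.85]. Speed limits (rad/s): [2.79, 2.79, 3.14, 3.14, 3.14, 3.14, 3.14].

## Interface

Orientations are given as a unit quaternion [x, y, z, w].
In Python, from rig import * gives the robot as it stands. Calls block until the motion is done:
- move_ptp(position, orientation): joint-space move of the TCP to a pose.
- move_straight(position, velocity=0.15, ori=None, until_force=None): straight line of the TCP; ori=None keeps the orientation; velocity is the mean speed in m/s. With until_force (N) it stops when the force on the tool has changed by that much, and returns True; else False.
- set_joints(angles): joint-space move.
- release() and grasp(force=None): open the fingers fully, or close them until they stop; force is the grip in N (None keeps the last).
- pause(seconds).
- solve_ik(position, orientation): joint angles nearest the present ones, or None.
- grab_frame(name): name is "side" or "top"; returns (picture, depth): 400x640x3 uint8, blue, green, red; 400x640 float32, m along the optical axis (not along the pixel's ray), 0 where there is no reading.
- get_calibration(name): a dict with "K" (3x3 intrinsics, pixels), "rvec" (rotation vector, rad) and "tvec" (3), from world to camera coordinates, as OpenCV has them. Camera axes: x right, y down, z forward; pixel columns grow to the right and rows downward; lengths in m; the calibration is good to about 2 mm. A picture is of the moment at which its call begins. get_calibration takes no time and is no camera call.
A pose or a line that the arm cannot do raises IKError and nothing moves.
- close_job(): hands the job in; it is judged then, once.
Readings, each from a call of its own:
- get_clock(): time.
- get_joint_pos(): joint angles.
- get_joint_vel(): joint speeds.
- get_joint_torque(): joint torques, N m.
- get_ee_pos(): TCP position.
- get_tool_rot(): TCP orientation.
- get_ft_force(): force on the tool from outside, world axes, zero at the start.
- get_ft_torque(): the same for the moment, N m.
- get_width(): finger opening in m.
- get_grip_force(): force on a finger pad.
Only numpy, scipy, OpenCV 4.12 (cv2) and the standard library are available. Lean on these libraries where they do the work, as an engineer would, in place of code of your own. Each camera call takes 0.05 s, during which the arm holds its last target. There are 200 camera calls.

## Task

The top board of the little step shelf has swung out of line with its plinth. Take the red-handled drift pin from its slanted rest and push it fully home, upright, through the board's big end hole into the plinth so that the holes line up; then, with the pin left in, push the two blue-headed bolts fully home in the two remaining holes, one in each. Do not disturb the yellow basket's toys or the cup and saucer.

Things in the scene. Friction and masses are not known exactly. Their poses are not given: they have to be found in the camera images.
- plinth: fixed light-wood plinth block 190 x 120 x 60 mm (x, y, z); origin at the centre of its underside on the work surface, z up, x along its length. Three round blind holes open upward in its top (z = 60 mm), each 20 mm wide and 55 mm deep: the pin's seat at x = 70, y = 0 mm, the bolts' seats at x = 25, y = +42 mm and x = 25, y = -42 mm. These do not move with the board
- board (a joint): swing of the brown wooden board (200 x 130 x 15 mm, lying on the plinth, its top 75 mm above the work surface) about an upright pivot at the plinth's x = -75, y = 0 mm, where a low black bolt head (34 mm wide, 12 mm tall) is already fitted; rad, positive anticlockwise from above, 0 = in line with the plinth, stops at +-0.06. It starts 0.035 to 0.05 out of line. The pivot is stiff: about 1.3 N at the pin hole moves it and it stays where it is left
- pin_hole (a point): centre of the board's large end hole at the board's top surface, 145 mm from the pivot: a 20 mm through hole in the 15 mm board, for the drift pin; moves with the board, axes as the board's (z up, x away from the pivot)
- bolt_hole_a (a point): centre of one 18.5 mm through hole for a bolt, at the board's top surface; when the board is in line it lies over the plinth's seat at x = 25, y = +42 mm; moves with the board
- bolt_hole_b (a point): centre of the other 18.5 mm through hole for a bolt, at the board's top surface; when the board is in line it lies over the plinth's seat at x = 25, y = -42 mm; moves with the board
- pin: loose drift pin, 118 mm long, 0.2 kg. Origin on its axis at the underside of the collar, z along the axis toward the handle. Below the origin: steel shank 18.5 mm wide for 25 mm, then a 40 mm taper to a 5 mm wide tip at z = -65 mm. Above: steel collar 32 mm wide and 8 mm tall, then a round red handle 24 mm wide from z = 8 to 53 mm. It is home when the collar lies on the board. At the start it sits in the slanted rest
- pin_rest: fixed green block (60 x 60 x 50 mm) between two light-wood cheeks (outer width 80 mm, 70 mm tall) with a 22 mm bore that leans 28 degrees from vertical towards the rest's -x side (roughly towards the robot). Origin: centre of the rest on the work surface, z up; the bore's mouth, where the pin's collar rests, is 80 mm above the origin
- bolt_rack: fixed grey block 140 x 60 x 45 mm, origin at the centre of its underside, z up, x along its length; the bolts stand upright in 20 mm holes at x = -35 and +35 mm, heads resting on its top
- bolt_1: loose bolt, 69 mm long, 0.08 kg, smooth (no thread, it is simply pushed in). Origin on its axis at the underside of the head, z along the axis toward the head. Steel shank 16 mm wide below it, its last 8 mm tapering to 10 mm at z = -35 mm; round blue head 34 mm wide and 34 mm tall above. It is home when the head lies on the board
- bolt_2: the other bolt, identical to bolt_1; either bolt may go in either hole
- basket: fixed yellow slatted basket 140 x 200 x 70 mm holding the toys; origin at the centre of its underside
- teether: corn-cob teether, yellow with green leaves, 120 mm long, loose in the basket; origin at its underside
- duck: orange duck rattle, 82 mm tall, loose in the basket; origin at the centre of its underside
- saucer: loose white ceramic saucer 150 mm wide; origin at the centre of its underside
- cup: loose steel cup 68 mm wide and 75 mm tall, standing on the saucer; origin at the centre of its underside
There are look-alikes about, which are no part of the job. What is shaped like the bolt_1 but green is not meant. Leave any white look-alike of the pin alone.

How it is judged:
By the outcome, as a careful person would: the job done as asked, in the order asked, and still so for the second after the job is handed in, with the robot touching nothing.
It also fails if it takes over 72 s, if anything falls off the work surface, if the arm or the gripper's body presses on something with over 40 N, if the wrist force passes 120 N, or if a joint passes its speed limit or range.

## Working session

There is one attempt and no reset: what is moved stays moved. The work goes in short steps, each a Python script; the robot and the scene stay as the last script left them, time stands still between calls to the robot, and variables do not carry over. Pictures are saved under pics/ and viewed, at most 10 in all, crops included, and the job is handed in when it is done.

```bash
mkdir -p pics; ls; python3 - <<'E'
from rig import *
import cv2,numpy as np
for n in("side","top"):
    p,d=grab_frame(n); cv2.imwrite(f"pics/{n}0.png",p); np.save(f"{n}0.npy",d)
    c=get_calibration(n); R=cv2.Rodrigues(np.array(c["rvec"],float))[0]; print(n,c["K"],"cam at",-R.T@np.array(c["tvec"]).ravel(),"fwd",R[2])
print(get_clock(),get_tool_rot(),get_width())
E
```

```text
pics
side [[488.23517989   0.         310.99481192]
 [  0.         488.23517989 200.04098387]
 [  0.           0.           1.        ]] cam at [0.43143114 0.8428045  0.92229947] fwd [ 0.11615695 -0.71052879 -0.6940147 ]
top [[519.96346019   0.         320.14197447]
 [  0.         519.96346019 201.91622091]
 [  0.           0.           1.        ]] cam at [ 0.39978297 -0.02942351  1.50664333] fwd [ 0.13121632 -0.00967468 -0.99130655]
0.1 [ 9.85766472e-01  1.68116238e-01 -2.60777615e-04 -1.15124027e-03] 0.0854458884653326
```

View pics/top0.png

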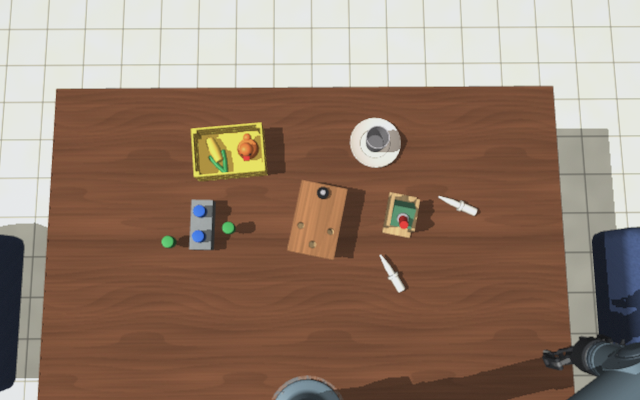

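View pics/side0.png

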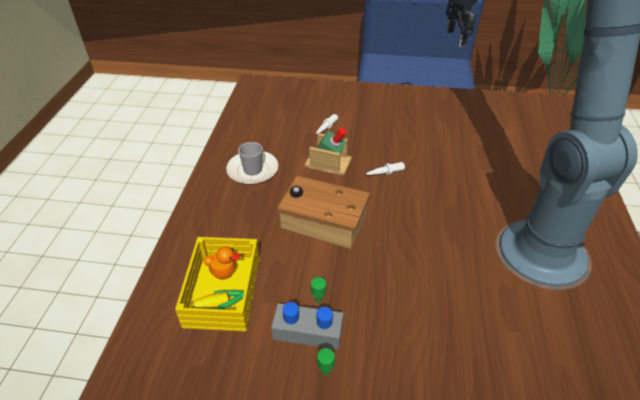

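The top view shows the board at (318,218), with the black pivot head at (323,192), the pin hole at (312,244) and the bolt holes at (300,225) and (330,231).

- **Pin candidates:** red-handled in the green rest at (403,222); white ones at (458,205) and (392,274). The red one in the rest is meant.
- **Bolt candidates:** blue heads at (199,211) and (198,236) in the rack; green ones at (167,242) and (228,228). The blue ones are meant.

I'll confirm in an enlarged crop and take the first measurements.

```bash
cat > h.py <<'E'
import cv2,numpy as np
def cal(n,get):
    c=get(n); return np.array(c["K"],float),cv2.Rodrigues(np.array(c["rvec"],float))[0],np.array(c["tvec"],float).ravel()
def ray(C,uv):
    K,R,t=C; d=R.T@np.linalg.inv(K)@np.array([uv[0],uv[1],1.]); return -R.T@t,d
def onz(C,uv,z):
    o,d=ray(C,uv); return o+d*(z-o[2])/d[2]
def tri(A,a,B,b):
    o1,d1=ray(A,a);o2,d2=ray(B,b); d1/=np.linalg.norm(d1);d2/=np.linalg.norm(d2)
    s=np.linalg.lstsq(np.c_[d1,-d2],o2-o1,rcond=None)[0]; p,q=o1+s[0]*d1,o2+s[1]*d2
    return (p+q)/2,np.linalg.norm(p-q)
def blobs(m,amin=15):
    n,l,s,c=cv2.connectedComponentsWithStats(m.astype(np.uint8)); return [(c[i].round(2),s[i,4]) for i in range(1,n) if s[i,4]>=amin]
def hsv(p): return cv2.cvtColor(p,cv2.COLOR_BGR2HSV)
def masks(p):
    h=hsv(p);H,S,V=h[...,0],h[...,1],h[...,2]
    return dict(red=((H<6)|(H>172))&(S>170)&(V>100),blue=(H>105)&(H<125)&(S>170)&(V>90),green=(H>55)&(H<90)&(S>100)&(V>40))
E
python3 - <<'E'
import cv2,numpy as np
from rig import get_calibration
from h import *
for n in("side","top"):
    p=cv2.imread(f"pics/{n}0.png"); C=cal(n,get_calibration)
    for k,m in masks(p).items(): print(n,k,[(list(c),a) for c,a in blobs(m)])
t=cv2.imread("pics/top0.png");s=cv2.imread("pics/side0.png")
f=lambda im,x,y,w,h,k:cv2.resize(im[y:y+h,x:x+w],None,fx=k,fy=k,interpolation=cv2.INTER_CUBIC)
a=f(t,280,175,150,95,5.3); b=f(s,265,115,150,50*2+35,3.0)
cv2.imwrite("pics/c1.png",a[:, :795])
a=f(s,270,115,140,100,5.6); cv2.imwrite("pics/c2.png",a)
E
```

```text
side red [([np.float64(339.56), np.float64(134.26)], np.int32(117)), ([np.float64(235.23), np.float64(256.55)], np.int32(31))]
side blue [([np.float64(290.35), np.float64(312.33)], np.int32(261)), ([np.float64(324.13), np.float64(317.0)], np.int32(266))]
side green [([np.float64(562.41), np.float64(27.27)], np.int32(1871)), ([np.float64(329.67), np.float64(143.19)], np.int32(171)), ([np.float64(318.2), np.float64(287.6)], np.int32(273)), ([np.float64(232.35), np.float64(297.99)], np.int32(175)), ([np.float64(325.44), np.float64(359.64)], np.int32(342))]
top red [([np.float64(246.12), np.float64(157.36)], np.int32(25)), ([np.float64(403.12), np.float64(222.03)], np.int32(78))]
top blue [([np.float64(199.64), np.float64(210.65)], np.int32(88)), ([np.float64(198.89), np.float64(235.71)], np.int32(83))]
top green [([np.float64(220.42), np.float64(162.36)], np.int32(137)), ([np.float64(227.9), np.float64(227.55)], np.int32(123)), ([np.float64(168.19), np.float64(241.45)], np.int32(129))]
```

View pics/c1.png

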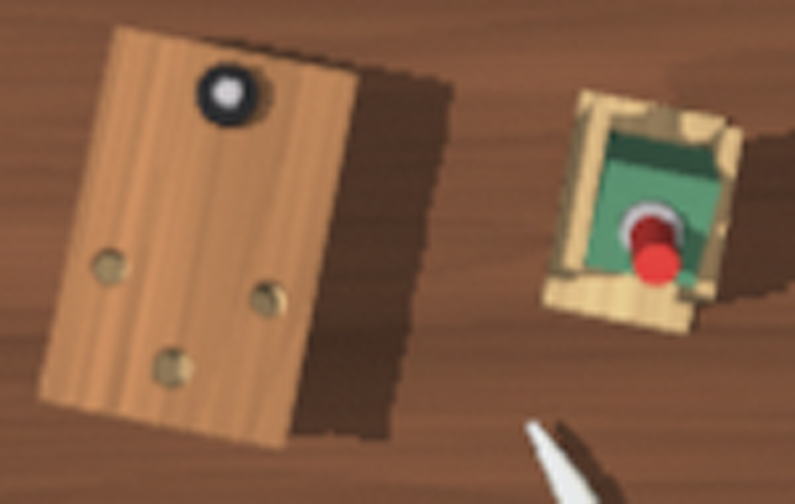

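View pics/c2.png

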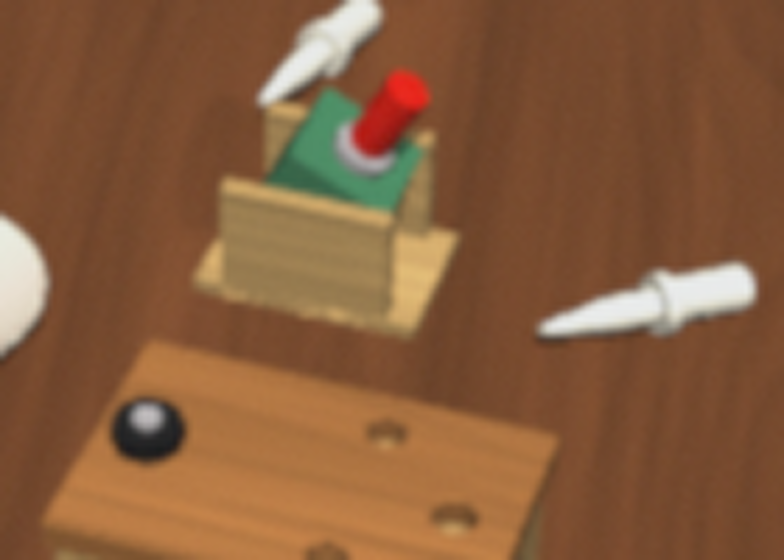

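The crops confirm the red-handled pin in the green rest. In the top view its handle top is near (404,224.5) and its collar near (403,218.8); in the side view they are (342.8,131.3) and (335.5,141.2). Both white look-alikes lie on the table. Next I'll measure the holes, pin axis, rest yaw and plinth line.

```bash
python3 - <<'E'
import cv2,numpy as np
np.set_printoptions(precision=4,suppress=True)
from rig import get_calibration
from h import *
C={n:cal(n,get_calibration) for n in("side","top")}
P={n:cv2.imread(f"pics/{n}0.png") for n in C}
f=lambda c,k,o:((np.array(c)+.5)/k-.5+np.array(o))
k=8
def cen(n,uv,r,kind):
    x,y=int(uv[0]-r),int(uv[1]-r); w=P[n][y:y+2*r+1,x:x+2*r+1]; w=cv2.resize(w,None,fx=k,fy=k,interpolation=cv2.INTER_CUBIC)
    h=hsv(w).astype(int)
    if kind=="hole":
        q=w.astype(int); v=q[...,2]-q[...,0]; thr=(np.median(v)+v.min())/2; m=v<thr   # R-B drop
    else: m=h[...,2]<70
    c=max(blobs(m,20),key=lambda b:b[1]-0.*np.linalg.norm(b[0]-k*r)); return f(c[0],k,(x,y)),c[1]/k/k
g=lambda a,b:(f(a,5.3,(280,175)),f(b,5.6,(270,115)))
S={"a":g((109,266),(327,552)),"b":g((268,299),(387,434)),"pin":g((172,368),(455,520)),}
X={}
for n,(t,s) in S.items():
    t2,at=cen("top",t,5,"hole"); s2,as_=cen("side",s,5,"hole")
    X[n],e=tri(C["top"],t2,C["side"],s2); print(n,t,t2,at,s,s2,as_,"->",X[n],e, onz(C["top"],t2,.075)[:2],onz(C["side"],s2,.075)[:2])
t,s=g((228,95),(147,430)); t2,at=cen("top",t,8,"b");s2,as_=cen("side",s,9,"b")
X["piv"],e=tri(C["top"],t2,C["side"],s2);print("piv",t2,at,s2,as_,X["piv"],e,onz(C["top"],t2,.081),onz(C["side"],s2,.081))
d=lambda a,b:np.linalg.norm((X[a]-X[b])[:2])
print("piv-pin",d("piv","pin"),"(.145) a-b",d("a","b"),"(.084) piv-a",d("piv","a"),d("piv","b"),"(.1085)", "pin-a",d("pin","a"),d("pin","b"),"(.0616)")
for nm,a,b in(("collar",(652,232),(367,147)),("htop",(657,263),(408,92))):
    t,s=g(a,b);X[nm],e=tri(C["top"],t,C["side"],s);print(nm,X[nm],e)
v=X["htop"]-X["collar"];print("axis",v/np.linalg.norm(v),np.linalg.norm(v),"tilt",np.degrees(np.arccos(v[2]/np.linalg.norm(v))),"yaw",np.degrees(np.arctan2(v[1],v[0])))
print("handle centroid",tri(C["top"],(403.12,222.03),C["side"],(339.56,134.26)))
# rest yaw: left cheek top edge z=.07
t=[onz(C["top"],f(q,5.3,(280,175)),.07) for q in((595,97),(563,275))];print("cheek yaw top",np.degrees(np.arctan2(*(t[1]-t[0])[[1,0]])))
t=[onz(C["side"],f(q,5.6,(270,115)),.07) for q in((224,181),(393,219))];print("cheek yaw side",np.degrees(np.arctan2(*(t[1]-t[0])[[1,0]])),t)
for nm,a,b in(("b1",(199.64,210.65),(290.35,312.33)),("b2",(198.89,235.71),(324.13,317.0))): print(nm,tri(C["top"],a,C["side"],b))
# plinth bottom edge in side
L=[]
gr=cv2.GaussianBlur(P["side"],(3,3),0)[...,1].astype(float)
for u in range(288,350,2):
    e0=212+ (u-281)*15/71+14; vs=np.arange(int(e0)-6,int(e0)+8); dd=np.diff(gr[vs,u]); i=dd.argmin(); 
    L.append((u,vs[i]+.5))
L=np.array(L); 
l=cv2.fitLine(L.astype(np.float32),cv2.DIST_HUBER,0,.01,.01).ravel()
print(L[::4].tolist(),l)
q=[onz(C["side"],(u,l[3]+(u-l[2])*l[1]/l[0]),0.) for u in(285,350)]
y=q[1]-q[0];print("plinth yaw",np.degrees(np.arctan2(y[1],y[0])),"board yaw",np.degrees(np.arctan2(*(X["pin"]-X["piv"])[[1,0]])),"from bolts",np.degrees(np.arctan2(*((X["a"]+X["b"])/2-X["piv"])[[1,0]])))
E
```

```text
a [300.1604 224.783 ] [300.0213 224.745 ] 29.546875 [327.9821 213.1607] [327.88   213.8475] 23.203125 -> [0.5263 0.0128 0.0701] 0.0005404950887260805 [0.5261 0.0127] [0.5254 0.0176]
b [330.1604 231.0094] [329.5675 230.8275] 20.703125 [338.6964 192.0893] [338.7475 191.6113] 18.8125 -> [ 0.5086 -0.0689  0.0712] 0.0007534471096555145 [ 0.5087 -0.0687] [ 0.5079 -0.0647]
pin [312.0472 244.0283] [311.3512 243.9225] 29.8125 [350.8393 207.4464] [350.9287 206.6375] 24.296875 -> [ 0.4728 -0.0183  0.0715] 0.0007137800397843942 [ 0.473  -0.0183] [ 0.4723 -0.0148]
piv [322.7563 192.8925] 65.578125 [296.0213 192.5838] 67.140625 [ 0.6156 -0.0509  0.0708] 0.000721874121354158 [ 0.6137 -0.0508  0.081 ] [ 0.6137 -0.0402  0.081 ]
piv-pin 0.14640849518981577 (.145) a-b 0.08353642820999145 (.084) piv-a 0.1097076904551446 0.10846239863471832 (.1085) pin-a 0.061795495671347934 0.06193619571359372 (.0616)
collar [ 0.5411 -0.2709  0.0781] 0.0007384194290282669
htop [ 0.5212 -0.2664  0.1174] 0.001208160771856494
axis [-0.449   0.1032  0.8876] 0.04437686657981209 tilt 27.431781434855697 yaw 167.05559791775863
handle centroid (array([ 0.5286, -0.2675,  0.1048]), np.float64(0.00043813701840081306))
cheek yaw top 168.4453958930547
cheek yaw side 167.62069417992018 [array([ 0.6103, -0.2439,  0.07  ]), array([ 0.5222, -0.2246,  0.07  ])]
b1 (array([0.5689, 0.2937, 0.0586]), np.float64(0.00047074134440404077))
b2 (array([0.4987, 0.2944, 0.0577]), np.float64(0.0006535483484241374))
[[288.0, 229.5], [296.0, 231.5], [304.0, 234.5], [312.0, 236.5], [320.0, 239.5], [328.0, 241.5], [336.0, 243.5], [344.0, 245.5]] [  0.9614   0.275  317.9034 238.314 ]
plinth yaw 167.0033186832028 board yaw 167.11953339762476 from bolts 166.87210632854175
```

```bash
python3 - <<'E'
import cv2,numpy as np
f=lambda im,x,y,w,h,k:cv2.resize(im[y:y+h,x:x+w],None,fx=k,fy=k,interpolation=cv2.INTER_CUBIC)
t=cv2.imread("pics/top0.png");s=cv2.imread("pics/side0.png")
a=f(s,272,195,98,56,8);b=f(t,290,215,50,16+22,5)
cv2.imwrite("pics/c3.png",np.vstack([a, np.pad(np.hstack([f(t,293,218,15,14,10),f(t,322,224,15,14,10),f(t,304,237,15,14,10)]),((0,0),(0,784-450),(0,0)))]))
E
```

```text
(no output)
```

View pics/c3.png

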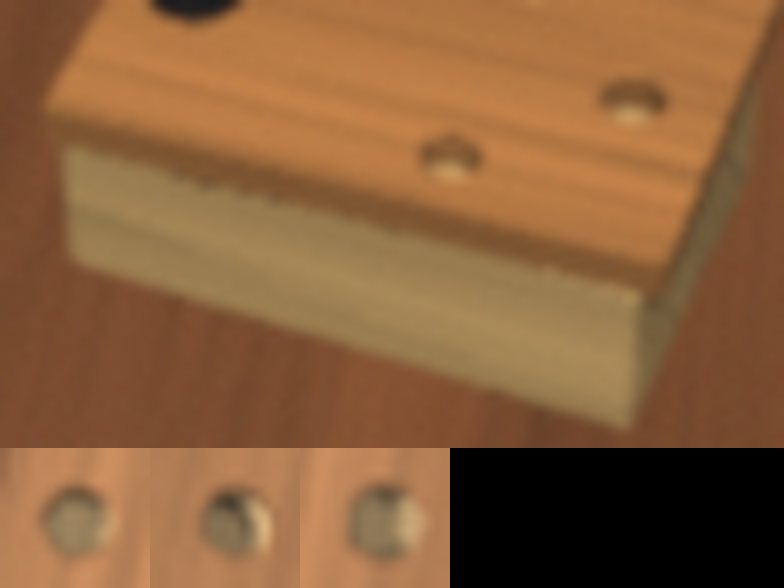

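```bash
python3 - <<'E'
import numpy as np,cv2
from rig import get_calibration
from h import *
np.set_printoptions(precision=4,suppress=True)
C=cal("side",get_calibration);T=cal("top",get_calibration)
f=lambda c,k,o:((np.array(c)+.5)/k-.5+np.array(o))
def seg(Cm,a,b,z,k,o,nm):
    p,q=onz(Cm,f(a,k,o),z),onz(Cm,f(b,k,o),z);v=q-p;print(nm,p,q,np.linalg.norm(v),np.degrees(np.arctan2(v[1],v[0])))
o=(272,195)
seg(C,(75,262),(632,428),0,8,o,"plinth bottom")
seg(C,(45,102),(658,270),.075,8,o,"board top edge")
seg(C,(47,128),(652,292),.06,8,o,"board low edge")
seg(T,(117,28),(42,398),.075,5.3,(280,175),"board top L (topcam)")
seg(T,(356,74),(286,445),.075,5.3,(280,175),"board top R (topcam)")
E
```

```text
plinth bottom [0.6475 0.0091 0.    ] [0.4637 0.0542 0.    ] 0.18921392000181902 166.2116577174531
board top edge [0.652  0.0121 0.075 ] [0.4591 0.0566 0.075 ] 0.19803499511834774 167.0116843220047
board low edge [0.653  0.0086 0.06  ] [0.4605 0.0518 0.06  ] 0.19728214997344368 167.34424940096466
board top L (topcam) [0.6517 0.0077 0.075 ] [0.4577 0.0471 0.075 ] 0.19794684762897968 168.5043959178487
board top R (topcam) [ 0.6264 -0.1179  0.075 ] [ 0.4326 -0.0789  0.075 ] 0.19767682963527167 168.60761846198045
```

The board yaw is about 168° against about 166.3° for the plinth, so the board is swung anticlockwise. The seat therefore lies about 6 mm toward +y of the pin hole, which fits the bright crescents on the -y side of the holes. The triangulated heights look low, so I'll cross-check them with depth.

```bash
python3 - <<'E'
import numpy as np,cv2
from rig import *
from h import *
np.set_printoptions(precision=4,suppress=True)
for n in("top","side"):
    C=cal(n,get_calibration);D=np.load(n+"0.npy");K,R,t=C;p=cv2.imread(f"pics/{n}0.png");M=masks(p)
    def pts(m):
        v,u=np.nonzero(m&(D>0));z=D[v,u];return ((np.c_[u,v,np.ones(len(u))]@np.linalg.inv(K).T)*z[:,None]-t)@R
    box=lambda u,v,r:(abs(np.arange(640)[None]-u)<=r)&(abs(np.arange(400)[:,None]-v)<=r)
    bu,bv={"top":(318,215),"side":(315,200)}[n]; tu,tv={"top":(320,320),"side":(420,200)}[n]
    print(n,"table z",np.median(pts(box(tu,tv,4))[:,2]),"board",np.median(pts(box(bu,bv,3))[:,2]))
    hu={"top":(403,222),"side":(339,134)}[n]
    P=pts(M["red"]&box(*hu,15)); ax=np.array([-.459,.0976,.883])
    h=P@ax; top=P[h>np.percentile(h,75)]; print(" handle n",len(P),"mean",P.mean(0),"zmax",np.percentile(P[:,2],[5,50,95]),"upper",np.median(top,0))
    for bb in {"top":((199,210),(199,236)),"side":((290,312),(324,317))}[n]:
        Q=pts(M["blue"]&box(*bb,12)); T=Q[Q[:,2]>np.percentile(Q[:,2],95)-.004]; print(" bolt top z",np.percentile(Q[:,2],95),"mean top xy",T[:,:2].mean(0))
    np.save(f"h_{n}.npy",P)
from scipy.optimize import least_squares
P=np.vstack([np.load("h_top.npy"),np.load("h_side.npy")]); 
for lab in("top","side"):
    P=np.load(f"h_{lab}.npy"); P=P[P@ax<np.percentile(P@ax,75)]
    f=lambda x:np.linalg.norm(np.cross(P-np.r_[x,.1],ax),axis=1)-.012
    r=least_squares(f,[.532,-.268],loss="soft_l1",f_scale=.001); print(lab,"axis at z=.1:",r.x,np.std(r.fun))
E
```

```text
top table z 0.0009730467278389011 board 0.07649419113934224
 handle n 78 mean [ 0.5271 -0.2643  0.1238] zmax [0.1073 0.1261 0.1329] upper [ 0.5188 -0.2622  0.1301]
 bolt top z 0.08317908830225097 mean top xy [0.5667 0.2909]
 bolt top z 0.08384343076812528 mean top xy [0.4986 0.289 ]
side table z -0.002479330332677013 board 0.07262201972737295
 handle n 117 mean [ 0.5283 -0.2672  0.1051] zmax [-0.0013  0.1134  0.127 ] upper [ 0.5213 -0.2572  0.1246]
 bolt top z 0.07940508332258124 mean top xy [0.5677 0.299 ]
 bolt top z 0.0794078567995803 mean top xy [0.4984 0.3004]
top axis at z=.1: [ 0.5335 -0.2678] 0.00306625167872944
side axis at z=.1: [ 0.5321 -0.2634] 0.04730390866002881
```

Depth agrees with the stated heights: the board reads 0.0765 and 0.0726, the handle top about 0.128, and the bolt tops 0.079–0.083. Now I'll grasp the pin along its 28° axis.

```bash
cat >> h.py <<'E'
from scipy.spatial.transform import Rotation as Ro
def quat(zt,yt):
    z=np.array(zt,float);z/=np.linalg.norm(z);y=np.array(yt,float);y-=z*(y@z);y/=np.linalg.norm(y)
    return Ro.from_matrix(np.c_[np.cross(y,z),y,z]).as_quat()
AX=np.array([-.459,.0976,.883]);LY=np.array([-.208,-.978,0])
E
python3 - <<'E'
from rig import *
from h import *
np.set_printoptions(precision=4,suppress=True)
g=np.array([.533,-.266,.1])-.0076*AX
q=quat(-AX,LY)
print(solve_ik(g+.1*AX,q),solve_ik(g+.1*AX,quat(-AX,-LY)))
move_ptp(g+.1*AX,q)
print(get_clock(),get_ee_pos(),get_joint_pos())
hit=move_straight(g,.12,until_force=8); print("hit",hit,get_ee_pos(),get_ft_force())
grasp(90); print("w",get_width(),get_grip_force(),get_ft_force())
move_straight(g+.09*AX,.15); print("w",get_width(),get_clock(),get_ft_force())
E
```

```text
[ 0.7598  0.0502 -0.282   2.2155 -0.2789  0.4197 -1.0702] [ 0.6924  0.0467 -0.2137  2.2184 -0.2887  0.4202  2.0792]
1.75 [ 0.4908 -0.2583  0.1822] [ 0.7603  0.0505 -0.2807  2.2141 -0.2787  0.4196 -1.0699]
hit False [ 0.5366 -0.2671  0.0938] [-0.2759  0.329   0.7373]
w 0.022458424225248335 87.71888852119446 [-3.5176  1.2703  5.9328]
w 0.022130638380832648 4.0833 [ 0.0399 -0.7254 -1.7159]
```

```bash
python3 - <<'E'
from rig import *
from h import *
np.set_printoptions(precision=4,suppress=True)
q=quat([0,0,-1],LY)
move_ptp([.4735,-.0145,.2],q)
print(get_clock(),get_ee_pos(),get_joint_pos(),get_width())
f=lambda im,x,y,w,h,k:cv2.resize(im[y:y+h,x:x+w],None,fx=k,fy=k,interpolation=cv2.INTER_CUBIC)
s,_=grab_frame("side");t,_=grab_frame("top");cv2.imwrite("pics/s1.png",s);cv2.imwrite("pics/t1.png",t)
cv2.imwrite("pics/c4.png",np.hstack([f(s,280,120,110,130,3.6),f(t,270,170,110,130,3.6)]))
E
```

```text
5.05 [ 0.4732 -0.0156  0.1989] [ 0.3398  0.1079 -0.4129  2.0245  0.0508  1.02   -1.879 ] 0.022289122651015025
```

View pics/c4.png

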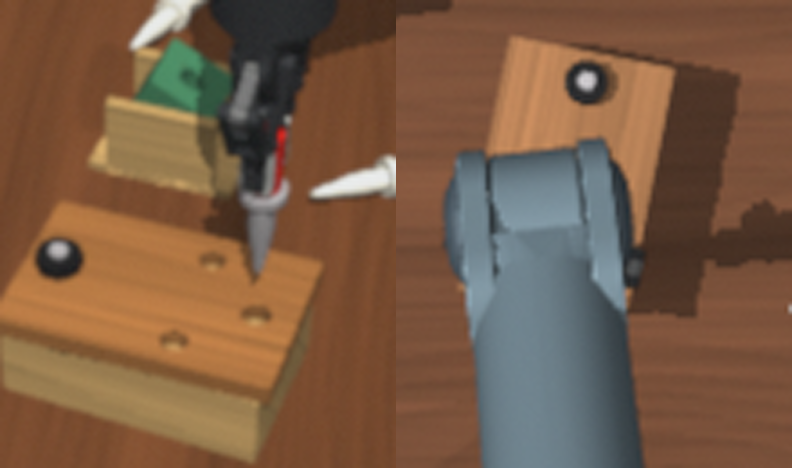

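The pin is upright in the gripper, tip at crop (258,278) and collar at (266,195), and looks offset toward the robot relative to the fingers. I'll put a number on the offset.

```bash
python3 - <<'E'
from rig import *
from h import *
np.set_printoptions(precision=4,suppress=True)
C=cal("side",get_calibration);f=lambda c,k,o:((np.array(c)+.5)/k-.5+np.array(o))
def ony(uv,y):
    o,d=ray(C,uv);return o+d*(y-o[1])/d[1]
for nm,p in(("tip",(258,279)),("collar",(266,196)),("collarL",(242,190)),("collarR",(290,195)),("pinhole",(257,316))):
    uv=f(p,3.6,(280,120));print(nm,uv,ony(uv,-.0156))
K,R,t=C
for z in (.119,.1839,.1919):
    p=K@(R@np.array([.4732,-.0156,z])+t);print("expected px on tool axis z",z,p[:2]/p[2])
E
```

```text
tip [351.3056 197.1389] [ 0.4728 -0.0156  0.1064]
collar [353.5278 174.0833] [ 0.4709 -0.0156  0.1804]
collarL [346.8611 172.4167] [ 0.4865 -0.0156  0.1837]
collarR [360.1944 173.8056] [ 0.4557 -0.0156  0.183 ]
pinhole [351.0278 207.4167] [ 0.472  -0.0156  0.0715]
expected px on tool axis z 0.119 [351.3886 193.3391]
expected px on tool axis z 0.1839 [352.6238 172.8368]
expected px on tool axis z 0.1919 [352.783  170.1955]
```

```bash
python3 - <<'E'
from rig import *
from h import *
np.set_printoptions(precision=4,suppress=True)
move_straight([.4733,-.0125,.165],.1); print(get_ee_pos())
for z in(.14,.125,.11,.1,.088):
    h=move_straight([.4733,-.0125,z],.06,until_force=18); print(z,h,get_ee_pos(),get_ft_force(),get_width(),get_clock())
    if h: break
E
```

```text
[ 0.4731 -0.013   0.1647]
0.14 False [ 0.4728 -0.013   0.1395] [ 0.409  -1.7344 -2.1237] 0.02201010216333822 6.2167
0.125 False [ 0.473  -0.0126  0.1244] [ 0.292  -1.6868 -1.8399] 0.022108097088363098 6.6167
0.11 False [ 0.4735 -0.0125  0.1096] [ 2.0779 -1.4619 -3.2256] 0.022187604527146607 7.0167
0.1 False [ 0.4735 -0.0124  0.0996] [ 2.2718 -1.5803 -3.1119] 0.02209576231498549 7.3333
0.088 True [ 0.4744 -0.012   0.0909] [-1.2073  0.8094  8.8666] 0.02225953700499834 7.5833
```

```bash
python3 - <<'E'
from rig import *
from h import *
np.set_printoptions(precision=4,suppress=True)
h=move_straight([.4744,-.012,.084],.04,until_force=30); print(h,get_ee_pos(),get_ft_force())
release(); print(get_ee_pos(),get_ft_force())
move_straight([.4744,-.012,.2],.2); move_ptp([.53,.292,.25],quat([0,0,-1],LY))
print(get_clock(),get_joint_pos())
s,_=grab_frame("side");cv2.imwrite("pics/s2.png",s);t,_=grab_frame("top");cv2.imwrite("pics/t2.png",t)
f=lambda im,x,y,w,h,k:cv2.resize(im[y:y+h,x:x+w],None,fx=k,fy=k,interpolation=cv2.INTER_CUBIC)
cv2.imwrite("pics/c5.png",np.hstack([f(s,272,160,100,90,4),f(t,280,175,100,90,4)]))
C=cal("top",get_calibration)
t0=cv2.imread("pics/top0.png")
for n in((199.64,210.65),(198.89,235.71)): print("bolt",[onz(C,n,z)[:2] for z in(.070,.078)])
E
```

```text
True [ 0.4746 -0.0117  0.0909] [-3.4553  0.4423 10.8663]
[ 0.4745 -0.0125  0.0896] [0.3745 0.0698 0.3443]
10.3167 [-0.0566  0.352  -0.6303  1.6655  0.2211  1.1989 -2.522 ]
bolt [array([0.5678, 0.2912]), array([0.5669, 0.2894])]
bolt [array([0.4982, 0.2917]), array([0.4977, 0.2899])]
```

View pics/c5.png

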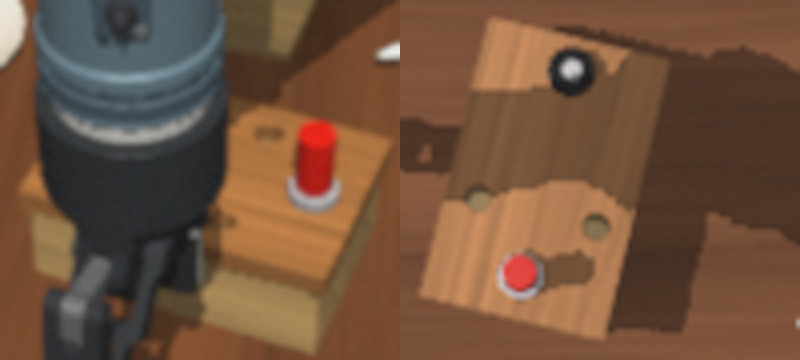

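The pin is home and upright: collar on the board at side crop (314,190), top crop (520,275). The board has come back into line, with bolt holes at top crop (479,197) and (596,227). Next I'll compute their positions two ways and pick the near blue bolt.

```bash
cat >> h.py <<'E'
def best(solve,p,yt):
    c=[(quat([0,0,-1],s*np.array(yt)),) for s in(1,-1)]
    r=[]
    for (q,) in c:
        j=solve(p,q)
        if j is not None: r.append((abs(j[6]),q,j))
    return min(r,key=lambda a:a[0])[1:]
E
python3 - <<'E'
from rig import *
from h import *
np.set_printoptions(precision=4,suppress=True)
C=cal("top",get_calibration);t=cv2.imread("pics/t2.png")
f=lambda c,k,o:((np.array(c)+.5)/k-.5+np.array(o))
H={}
for n,uv in(("N",(79,197)),("S",(196,227)),("pinhead",(120,275))):
    u=f(uv,4,(280,175)); H[n]=onz(C,u,.083 if n=="pinhead" else .075); print(n,u,H[n])
print("sep",np.linalg.norm(H["N"]-H["S"]),"mid->pin",(H["N"]+H["S"])/2-H["pinhead"])
v=(H["N"]-H["S"])[:2];print("yaw",np.degrees(np.arctan2(v[1],v[0]))+90)
# pick bolt 2
b=np.array([.498,.292]);q,j=best(solve_ik,[*b,.15],[1,-1,0]);print(j)
move_ptp([*b,.15],q); h=move_straight([*b,.051],.12,until_force=8);print(h,get_ee_pos(),get_ft_force())
grasp(60);print(get_width(),get_ft_force(),get_ee_pos())
move_straight([*b,.19],.2);print(get_width(),get_ft_force(),get_clock())
q,j=best(solve_ik,[.527,.019,.19],[.49,-.87,0]);print(j)
E
```

```text
N [299.375 223.875] [0.5285 0.0144 0.075 ]
S [328.625 231.375] [ 0.5072 -0.0661  0.075 ]
pinhead [309.625 243.375] [ 0.4741 -0.0137  0.083 ]
sep 0.08333870717489597 mid->pin [ 0.0437 -0.0122 -0.008 ]
yaw 165.17289783914964
[ 0.3331  0.6948 -1.2432  1.8068  0.7146  1.1811  1.2166]
False [0.4985 0.2927 0.0518] [ 0.2433 -0.5895  0.1019]
0.03251034076357542 [-2.4972  1.4102  4.1528] [0.4974 0.2936 0.0519]
0.032071947142802607 [ 0.1632 -0.186  -0.8932] 15.8917
[-0.9216  0.2767  0.9315  1.9662 -0.2598  1.0228 -0.929 ]
```

```bash
cat >> h.py <<'E'
def near(solve,cur,p,yt):
    r=[]
    for s in(1,-1):
        q=quat([0,0,-1],s*np.array(yt,float)); j=solve(p,q)
        if j is not None and abs(j[6])<2.6: r.append((np.abs(np.array(j)-cur).max(),s,q,j))
    return min(r,key=lambda a:a[0])
E
python3 - <<'E'
from rig import *
from h import *
np.set_printoptions(precision=4,suppress=True)
N=np.array([.5283,.0170])
d,s,q,j=near(solve_ik,np.array(get_joint_pos()),[*N,.19],[.49,-.87,0]);print(d,s,j)
move_ptp([*N,.19],q);e=np.array(get_ee_pos());print(e,get_clock())
off=N-e[:2]; N2=N+off
move_straight([*N2,.125],.12);print(get_ee_pos())
for z in(.11,.1,.09,.079):
    h=move_straight([*N2,z],.05,until_force=12);print(z,h,get_ee_pos(),get_ft_force(),get_width())
    if h:break
E
```

```text
0.5989532118301264 -1 [ 0.9622  0.5651 -1.341   1.8866  0.5984  1.1829  1.4931]
[0.5279 0.0188 0.1899] 16.9667
[0.529  0.0159 0.1253]
0.11 True [0.5299 0.0158 0.115 ] [-1.1554  0.6798  0.5272] 0.032169976321985295
```

```bash
python3 - <<'E'
from rig import *
from h import *
np.set_printoptions(precision=4,suppress=True)
move_straight([.5283,.017,.126],.1);pause(.3);print(get_ee_pos(),get_ft_force(),get_clock())
f=lambda im,x,y,w,h,k:cv2.resize(im[y:y+h,x:x+w],None,fx=k,fy=k,interpolation=cv2.INTER_CUBIC)
s,_=grab_frame("side");cv2.imwrite("pics/s3.png",s);t,_=grab_frame("top");cv2.imwrite("pics/t3.png",t)
cv2.imwrite("pics/c6.png",np.hstack([f(s,290,165,80,70,5),f(t,280,190,80,70,5)]))
E
```

```text
[0.5281 0.0168 0.1257] [ 0.1707 -0.8766 -0.2799] 18.5167
```

View pics/c6.png

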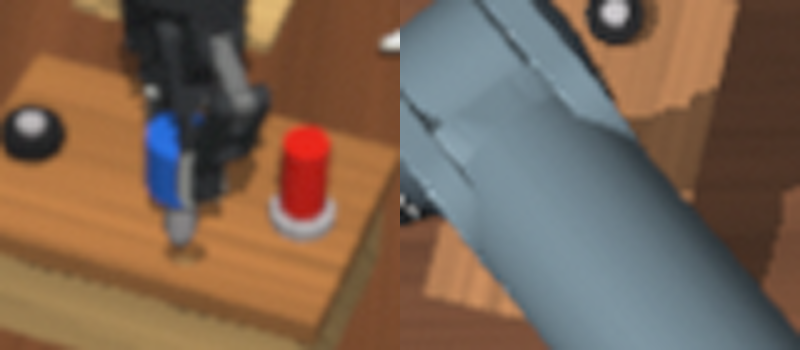

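The crop shows the bolt tip at (180,240) just above its hole at about (184,252), slightly off. I'll compute the relative offset in this view.

```bash
python3 - <<'E'
from rig import *
from h import *
np.set_printoptions(precision=4,suppress=True)
C=cal("side",get_calibration);f=lambda c,k,o:((np.array(c)+.5)/k-.5+np.array(o))
o=(290,165)
tip=onz(C,f((180,241),5,o),.085);hole=onz(C,f((184,252),5,o),.075);col=onz(C,f((303,210),5,o),.083)
print("tip",tip,"hole",hole,"collar",col,"hole-tip",(hole-tip)[:2],"hole-pin",(hole-col)[:2],"expected .0537,.0301 (166.3deg)")
# hole N before pin insertion in s2? shank edges in s3
K,R,t=C
for yaw in(165.5,166.3,167.1):
    a=np.radians(yaw);x=np.array([np.cos(a),np.sin(a)]);y=np.array([-x[1],x[0]])
    for n,sg in(("N",-1),("S",1)): 
        P=np.array([.4745,-.012])-.045*x+sg*.042*y; print(yaw,n,P)
s=cv2.imread("pics/s3.png").astype(int)
print((s[209:222,318:334,2]-s[209:222,318:334,0]))
E
```

```text
tip [0.5302 0.0246 0.085 ] hole [0.5285 0.0219 0.075 ] collar [ 0.4737 -0.0066  0.083 ] hole-tip [-0.0017 -0.0026] hole-pin [0.0548 0.0285] expected .0537,.0301 (166.3deg)
165.5 N [0.5286 0.0174]
165.5 S [ 0.5076 -0.0639]
166.3 N [0.5282 0.0181]
166.3 S [ 0.5083 -0.0635]
167.1 N [0.5277 0.0189]
167.1 S [ 0.509 -0.063]
[[119 116 115 111  74  15   4   3   3   2  10  55 104 118 121 119]
 [122 121 118 115  82  21   2   2   2   3  17  70 108 114 118 121]
 [121 121 123 122 101  46   7   2   3   6  32  82 108 110 111 112]
 [117 117 120 120 116  74  15   3   3  11  56 101 112 112 111 111]
 [114 116 114 116 114  89  39  13  13  34  77 101 109 116 117 117]
 [116 116 115 113 107  91  67  45  46  68  84  83  95 113 120 121]
 [117 118 117 117 106  86  74  69  70  80  81  77  84 106 118 121]
 [115 117 117 114 108  95  80  77  77  78  79  79  91 106 114 116]
 [114 114 116 114 112 109  95  89  89  88  90  98 106 112 113 114]
 [108 109 112 113 113 114 110 108 106 106 107 110 116 116 114 115]
 [100 102 104 107 109 112 112 115 115 116 114 113 115 116 117 116]
 [ 87  90  94  97 101 106 109 112 114 115 113 114 114 114 114 115]
 [ 77  78  81  83  88  94  98 103 107 109 110 112 112 114 113 113]]
```

```bash
python3 - <<'E'
from rig import *
from h import *
np.set_printoptions(precision=4,suppress=True)
N=np.array([.5259,.0152]);ok=False
for dx,dy in((0,0),(0,-.002),(-.002,0),(.001,.002),(0,.003)):
    P=N+[dx,dy]; move_straight([*P,.120],.1)
    h=move_straight([*P,.104],.04,until_force=7);e=get_ee_pos();print(dx,dy,h,e,get_ft_force())
    if e[2]<.108: ok=True;break
if ok:
    for z in(.095,.087,.079):
        h=move_straight([*P,z],.05,until_force=15);print(z,h,get_ee_pos(),get_ft_force(),get_width())
        if h:break
print(get_clock())
E
```

```text
0 0 False [0.5257 0.0153 0.1038] [ 0.3383 -0.4671 -0.8223]
0.095 False [0.5257 0.0151 0.0946] [-0.2547 -0.743  -0.7823] 0.03238113054761681
0.087 False [0.5257 0.0151 0.0866] [-0.5627  0.0902 -1.0268] 0.03213510649431255
0.079 True [0.5271 0.0165 0.0818] [-0.9263  0.9989  7.5012] 0.03236476255019861
20.275
```

```bash
python3 - <<'E'
from rig import *
from h import *
np.set_printoptions(precision=4,suppress=True)
e=np.array(get_ee_pos());h=move_straight([e[0],e[1],.076],.03,until_force=25);print(h,get_ee_pos(),get_ft_force())
release();e=np.array(get_ee_pos());print(e);move_straight([e[0],e[1],.19],.25)
b=np.array([.569,.294])
d,s,q,j=near(solve_ik,np.array(get_joint_pos()),[*b,.15],[1,1,0]);print(d,s,j)
move_ptp([*b,.15],q); h=move_straight([*b,.051],.12,until_force=8);print(h,get_ee_pos())
grasp(60);print(get_width(),get_ft_force(),get_ee_pos())
move_straight([*b,.19],.2);print(get_width(),get_ft_force(),get_clock())
S=np.array([.508,-.064])
d,s,q,j=near(solve_ik,np.array(get_joint_pos()),[*S,.17],[.84,.55,0]);print(d,s,j)
move_ptp([*S,.17],q);move_straight([*S,.126],.12);pause(.3);print(get_ee_pos(),get_clock())
f=lambda im,x,y,w,h,k:cv2.resize(im[y:y+h,x:x+w],None,fx=k,fy=k,interpolation=cv2.INTER_CUBIC)
s,_=grab_frame("side");cv2.imwrite("pics/s4.png",s)
cv2.imwrite("pics/c7.png",f(s,280,145,100,85,7))
E
```

```text
True [0.5274 0.0169 0.0818] [-1.9931 -1.8217  8.0276]
[0.5262 0.017  0.0803]
1.6112428467607591 1 [ 0.1044  0.6075 -0.8701  1.6575  0.5067  1.1177 -0.1205]
False [0.5696 0.2947 0.0519]
0.03251506103062296 [ 0.1009 -0.0353  2.77  ] [0.5696 0.2944 0.0518]
0.03226018428319916 [-0.2778 -1.2913 -0.6649] 25.425
0.738546217251574 1 [ 0.8608  0.3247 -0.928   1.9496  0.3055  1.0143  0.3735]
[ 0.5086 -0.0641  0.1267] 27.6
```

View pics/c7.png

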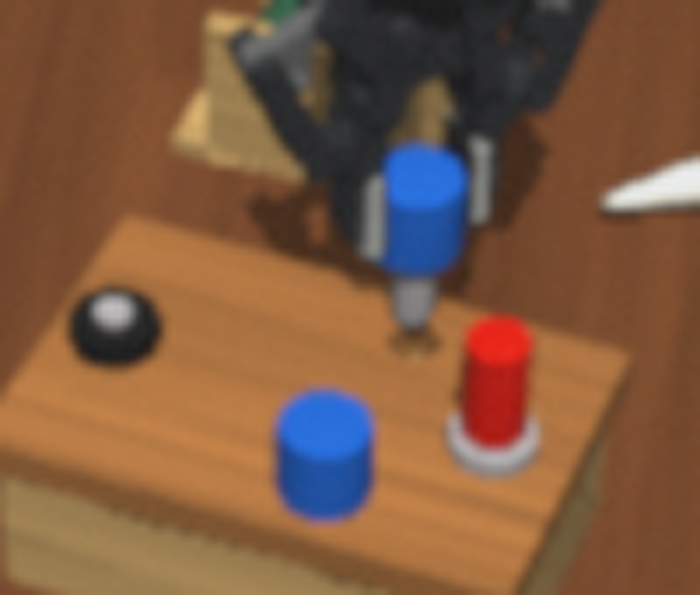

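The first bolt is home at (324,455). The second bolt's tip is at (413,322), directly above its hole at (414,343), so I'll insert it.

```bash
python3 - <<'E'
from rig import *
from h import *
np.set_printoptions(precision=4,suppress=True)
N=np.array([.508,-.064]);ok=False
for dx,dy in((0,0),(0,-.002),(.002,0),(0,.002),(-.002,0),(.002,-.003)):
    P=N+[dx,dy]; move_straight([*P,.120],.1)
    h=move_straight([*P,.104],.04,until_force=7);e=get_ee_pos();print(dx,dy,h,e,get_ft_force())
    if e[2]<.108: ok=True;break
if ok:
    for z in(.095,.087,.077):
        h=move_straight([*P,z],.05,until_force=15);print(z,h,get_ee_pos(),get_ft_force(),get_width())
        if h:break
    if get_ee_pos()[2]<.084:
        release();e=np.array(get_ee_pos());move_straight([e[0],e[1],.2],.2)
        move_ptp([.42,-.33,.25],quat([0,0,-1],get_tool_rot() is not None and Ro.from_quat(get_tool_rot()).as_matrix()[:,1]))
        s,_=grab_frame("side");cv2.imwrite("pics/s5.png",s);cv2.imwrite("pics/c8.png",cv2.resize(s[110:340,170:420],None,fx=3,fy=2.6*3/2.6)[:600])
print(get_clock())
E
```

```text
0 0 False [ 0.5078 -0.0639  0.1037] [ 1.1619 -0.9107 -0.3912]
0.095 False [ 0.5077 -0.0639  0.0945] [ 0.0068  0.3953 -1.108 ] 0.03290716082599234
0.087 False [ 0.5077 -0.0639  0.0866] [-0.1204 -0.4312  0.262 ] 0.03254263745504862
0.077 True [ 0.5092 -0.0642  0.0816] [-2.417   0.0528  7.832 ] 0.032267006154608646
31.7833
```

View pics/c8.png

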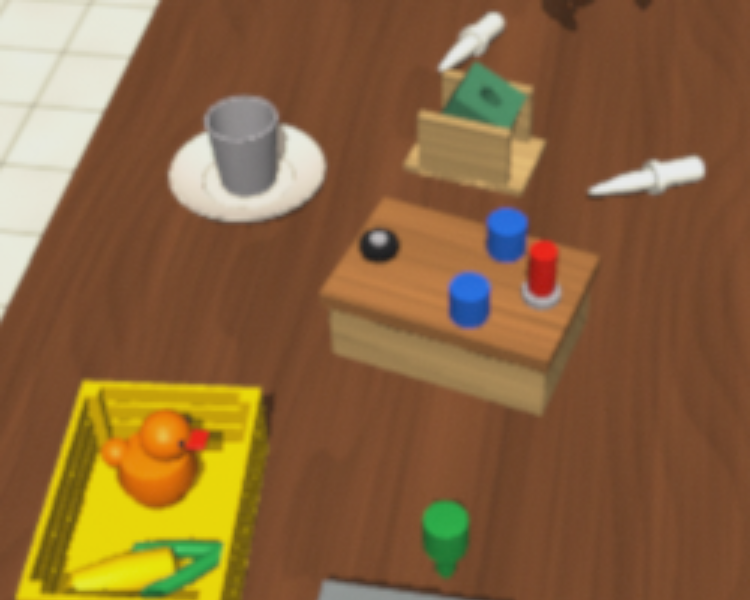

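```bash
python3 - <<'E'
from rig import *
from h import *
np.set_printoptions(precision=4,suppress=True)
C={n:cal(n,get_calibration) for n in("side","top")};B={}
for n in C:
    p,d=grab_frame(n);K,R,t=C[n];m=masks(p)
    for k in("red","blue"):
        for c,a in blobs(m[k],30):
            l=cv2.connectedComponents(m[k].astype(np.uint8))[1];i=l[int(round(c[1])),int(round(c[0]))]
            v,u=np.nonzero(l==i);X=((np.c_[u,v,np.ones(len(u))]@np.linalg.inv(K).T)*d[v,u][:,None]-t)@R
            print(n,k,c,a,"ztop",np.percentile(X[:,2],95),np.median(X,0))
print(get_ee_pos(),get_clock())
E
```

```text
side red [350.42 198.51] 142 ztop 0.1263407482823743 [ 0.4744 -0.0005  0.115 ]
side red [235.23 256.55] 31 ztop 0.06719887059826986 [0.7172 0.1705 0.0656]
side blue [338.36 187.5 ] 165 ztop 0.10844474453110196 [ 0.5081 -0.0492  0.1045]
side blue [326.04 209.48] 165 ztop 0.10831402688476582 [0.5287 0.0319 0.1043]
top red [309.64 242.91] 44 ztop 0.13279719802924023 [ 0.4727 -0.0151  0.1284]
top blue [298.7  222.83] 96 ztop 0.11349501630903366 [0.5278 0.0145 0.1095]
top blue [328.55 230.26] 97 ztop 0.11422094825552943 [ 0.5083 -0.0661  0.1097]
[ 0.4212 -0.3276  0.2497] 31.8833
```

The pin (542,275) and both blue bolts (469,300) and (506,235) stand seated on the board, and the basket, cup and saucer look untouched. Measured tops match home heights (0.109 for the bolts, 0.128 for the pin), allowing for the known camera bias. I'm handing it in.

```bash
python3 -c "
from rig import *
print(close_job(),get_clock())"
```

```text
the job is handed in; nothing more can be done
the job is handed in; nothing more can be done
```

The job is handed in at about 32 s: the drift pin is home and upright with the board back in line, both blue bolts are home, and the toys, cup and saucer look untouched in the last picture.

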